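# Lock a sachet-paper roll on its shaft with a linchpin

## Task

Secure the paper roll on the bench roll holder: take the linchpin out of its block, feel for the cross hole in the shaft's square end and push the pin gently down through it until its collar sits on the shaft, then swing the pin's wire ring down over the end of the shaft until it hangs straight down under the shaft. Do not force the pin or ring against the holder, leave the jar, carton and tray where they are, and let go of everything at the end.

Things in the scene. Friction and masses are not known exactly. Their poses are not given: they have to be found in the camera images.
- stand: Fixed roll holder, moved and turned each start. Origin on the bench below hole_out, z up. A steel shaft points along its +x, axis 130 mm up. White paper roll 100 mm across from x = -140 to -55 mm, hub 38 mm across to x = -39; upright behind the roll 172 mm high; foot x = -240 to -90, 12 mm high. Nothing stands below the shaft's end. Its tight bush holds the shaft against 50 N endwise.
- hole_out (a point): On the shaft's centre line, at the top face (142 mm up) of its square end bar, 24 x 24 mm; axes of stand. The pin hole goes straight down the bar, 10.5 mm across, mouth chamfer 1 mm. How far the shaft is drawn back is not measured: the hole's centre is 4 to 20 mm from this point towards -x, at y = 0, and the bar ends 24 mm beyond the hole's centre on +x.
- block: Grey plastic parking block, 60 x 60 x 50 mm, fixed; origin under its centre. The linchpin stands upright in the loose 11 mm hole in its top, collar on the top face.
- pin: The loose steel linchpin, about 90 g with ring. Origin on its axis at the collar's underside, z up along the pin, +x the side the ring points to. Shank below: 9 mm thick, 38 mm long, last 3 mm stepped down to 8.2 mm. Collar 20 mm across, 4 mm thick. Above it a square grip 14 x 14 mm up to z = 56 mm. A spring plunger 14 mm down the shaft's hole rubs on the shank: pushing it home takes 4 to 12 N.
- pin_grip (a point): Point on the pin's axis to grip it at, 40 mm above the collar's underside and 78 mm above the tip; axes of the pin. Grip across its y, with fingertips at least 18 mm above the collar's underside: below that lie the ring's axle (43 mm long, along y, 30 mm below this point) and its arms.
- pin_seat (a point): Point on the pin's axis at the underside of its collar, axes of the pin. Fully home when it lies on the top face of the shaft's bar, 142 mm above the bench.
- ring (a joint): Swing of the pin's wire ring about its axle (along the pin's y, 10 mm above the collar's underside). 0: points to the pin's +x, 15 degrees above level; 0.262: level; grows downwards; 1.833: its stop, straight down, bar under the shaft. Stiff: stays where left, 1.1 N at the bar moves it. The pin's +x must lie along the holder's +x within 10 degrees for the arms to pass beside the shaft.
- ring_bar (a point): Centre of the ring's cross bar, 56 mm from the axle. The ring is a U of 4 mm wire, arms 39 mm apart. The bar carries a thumb tab 14 mm wide and 4 mm thick that stands 28 mm off the bar's centre: upwards when the ring is level, away from the shaft's end when it hangs down.
- jar: Bystander: white medicine jar with a lid, 48 mm across, 85 mm high, loose; origin under its centre.
- carton: Bystander: flat paper carton 50 x 110 x 35 mm, loose; origin under its centre.
- tray: Bystander: aluminium counting tray 100 x 140 x 22 mm, loose; origin under its centre.
There are look-alikes about, which are no part of the job. What is shaped like the pin but green is not meant.

How it is judged:
By the outcome, as a careful person would: the job done as asked, in the order asked, and still so for the second after the job is handed in, with the robot touching nothing.
It also fails if it takes over 70 s, if anything falls off the work surface, if the arm or the gripper's body presses on something with over 40 N, if the wrist force passes 120 N, or if a joint passes its speed limit or range.

## Robot

A 7-joint arm with a two-finger parallel gripper is mounted at the origin on the work surface. World frame = base frame: x ahead of the robot, y to its left, z up, the work surface at z = 0. Lengths are in m, angles in rad, forces in N, time in s.
With the tool pointing down it reaches from about 0.35 to 0.9 m from the base axis. Payload 8.1 kg.
Tool frame: the origin (TCP) lies at the very end of the fingers, on their centre line; the grasp point (between the pads) lies 19 mm behind it; y points along the fingers, x is the direction in which the jaws open and shut, and the axes are right-handed (so a half turn about y gives the same grasp; the last joint's range is limited). The gripper opens to 92 mm and grips with 3 to 60 N. Pads are 19 mm wide; open, the fingers measure 130 mm over their backs; the gripper's body (75 mm by 190 mm) begins 47 mm behind the grasp point.
Start: joints at [1.22, 0.434, 0.025, 1.573, -0.012, 1.134, -0.075], TCP at [0.153, -0.606, 0.227] pointing down, gripper open.
Joint ranges: [-2.62, 2.62], [-0.44, 2.09], [-1.27, 1.32], [0.08, 2.57], [-1.32, 4.46], [0.12, 2], [-2.74, 2.74]. Speed limits (rad/s): [2.22, 2.22, 3.01, 3.01, 3.14, 3.14, 3.14].

## Interface

Orientations are given as a rotation vector (axis times angle).
In Python, from cell import arm, imaging gives the robot as it stands. The module is installed in compiled form; this text tells all that it offers.
- The arm moves only by the tool send_rows, never from a script. Its argument "steps" is a list of rows, each a list of 5 numbers: the opening, from 0 (shut) to 1 (fully open), then the shift along the tool's x, y, z in cm, then the turn about the tool's y in rad. In form: [[jaw, x, y, z, roll], ...]. A call has 1 to 20 rows; each row is the pose to reach, as a shift and turn from the pose commanded when the call began, along the tool's axes at that moment; what a row does not reach only later rows make up. A row lasts 1/8 s, in which the tool goes at most 62.5 mm and 10.7 degrees, less where a joint would pass 70% of its speed; a pose out of reach is approached as far as the arm can. A call with a gripper value outside its range is refused whole. The fingers move at their own pace and stop on an object; "squeeze" is the grip in N (left out, the last holds). Time passes only in rows, so rows that repeat a pose let the fingers close. It gives the time, the measured TCP pose, the force and the opening at its end, in the units of the state.
- arm.observe(): the state, without advancing time (a new reading comes with each control period).
- imaging.get_image(name): name is "scene" or "top"; returns the picture (384x512x3 uint8, blue, green, red); there is no depth.
- imaging.camera_params(name): a dict with "camera_matrix" (3x3 intrinsics, pixels), "distortion" ([k1, k2, p1, p2, k3] as OpenCV has them; the pictures are not rectified), "position" and "orientation" of the camera in the world. Camera axes: x right, y down, z forward; pixel columns grow to the right and rows downward; lengths in m; the calibration is good to about 2 mm. A picture is of the moment at which its call begins. camera_params takes no time and is no camera call.
- arm.sign_off(): hands the job in, once; it reports no verdict.
The state is a dict: "clock": time; "joints": joint angles; "dq": joint speeds; "joint_efforts": joint torques, N m; "position": TCP position; "ee_rot": TCP orientation; "force": force on the tool from outside, world axes, zero at the start; "ft_torque": the same for the moment, N m; "width": opening from 0.0 (shut) to 1.0 (fully open).
Only numpy, scipy, OpenCV 4.12 (cv2) and the standard library are available. Lean on these libraries where they do the work, as an engineer would, in place of code of your own. Each camera call takes 0.05 s, during which the arm holds its last target.

## Working session

There is one attempt and no reset: what is moved stays moved. The work goes in short steps, Python scripts to look and compute and a tool call to move; the robot and the scene stay as the last step left them, time stands still between calls to the robot, and variables do not carry over. Pictures are saved under pics/ and viewed, and the job is handed in when it is done.

Besides the shell and the picture viewer there is one more tool, called in YAML: its name, and indented under it one key for each argument. send_rows: Moves the arm, as the interface text tells. Its arguments: {"type":"object","properties":{"steps":{"type":"array","items":{"type":"array","items":{"type":"number"}}},"squeeze":{"type":"number"}},"required":["steps"]}

```bash
mkdir -p pics; python3 - <<'E'
from cell import arm, imaging
import cv2
s=arm.observe()
for k,v in s.items(): print(k,v)
for n in("scene","top"):
    cv2.imwrite(f"pics/{n}0.png",imaging.get_image(n)); print(imaging.camera_params(n))
E
```

```text
clock 0.0
joints [ 1.22039041  0.43518938  0.02499324  1.57410906 -0.01160967  1.13399933
 -0.07512249]
dq [ 1.79822488e-03 -1.18041872e-03  4.35642839e-04 -1.13923896e-03
  4.10259823e-04  7.24783540e-04 -5.65558802e-05]
joint_efforts [ 2.69408365e-04 -6.67857814e+01  9.85306688e-01 -3.14465797e+01
 -6.04925863e-02  4.29543585e-02  1.72808868e-04]
position [ 0.1531069  -0.60542229  0.22596145]
ee_rot [-1.31536996  1.02578351 -1.02359464]
force [-0.22397787  0.32355561 -0.22005902]
ft_torque [-0.00845806 -0.00505597 -0.05275927]
width 1.0015049040996895
{'camera_matrix': array([[434.85940617,   0.        , 257.60074873],
       [  0.        , 434.85940617, 187.442409  ],
       [  0.        ,   0.        ,   1.        ]]), 'distortion': array([-0.12139628,  0.        ,  0.        ,  0.        ,  0.        ]), 'position': array([ 1.29538435, -0.3891845 ,  0.77250372]), 'orientation': array([-1.94504463, -1.22363189,  0.57515656])}
{'camera_matrix': array([[388.19074327,   0.        , 257.52224316],
       [  0.        , 388.19074327, 188.45402561],
       [  0.        ,   0.        ,   1.        ]]), 'distortion': array([0.02828933, 0.        , 0.        , 0.        , 0.        ]), 'position': array([ 0.37956955, -0.03440258,  1.02498872]), 'orientation': array([-2.14405356,  2.08217186, -0.20985555])}
```

View pics/scene0.png

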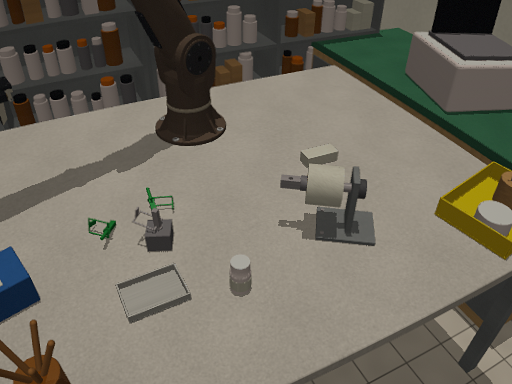

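View pics/top0.png

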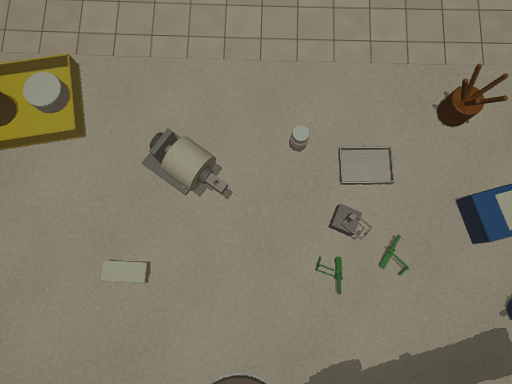

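```bash
cat > h.py <<'E'
import numpy as np, cv2
from scipy.spatial.transform import Rotation as R
from cell import arm, imaging
def cp(n):
    p=imaging.camera_params(n); return p["camera_matrix"],p["distortion"],p["position"],R.from_rotvec(p["orientation"]).as_matrix()
def ray(n,uv):
    K,D,C,M=cp(n); q=cv2.undistortPoints(np.array([[uv]],float),K,D)[0,0]; d=M@np.array([q[0],q[1],1]); return C,d/np.linalg.norm(d)
def onz(n,uv,z):
    C,d=ray(n,uv); return C+d*(z-C[2])/d[2]
def tri(a,b):
    C1,d1=ray("scene",a);C2,d2=ray("top",b)
    t=np.linalg.lstsq(np.c_[d1,-d2],C2-C1,rcond=None)[0]
    P,Q=C1+t[0]*d1,C2+t[1]*d2; return (P+Q)/2,np.linalg.norm(P-Q)
def proj(n,P):
    K,D,C,M=cp(n); rv=cv2.Rodrigues(M.T)[0]; return cv2.projectPoints(np.atleast_2d(np.array(P,float)),rv,-M.T@C,K,D)[0][:,0]
def crop(n,src,x,y,w,h,s,out):
    im=cv2.imread(src)[y:y+h,x:x+w]; im=cv2.resize(im,None,fx=s,fy=s,interpolation=cv2.INTER_CUBIC)
    cv2.imwrite(out,cv2.convertScaleAbs(im,alpha=1.5))
E
python3 - <<'E'
from h import *
crop(0,"pics/top0.png",300,180,120,90,6,"pics/t_pin.png")
crop(0,"pics/top0.png",140,125,110,80,7,"pics/t_st.png")
crop(0,"pics/scene0.png",120,180,80,75,8,"pics/s_pin.png")
crop(0,"pics/scene0.png",270,140,110,105,5.5,"pics/s_st.png")
E
```

```text
(no output)
```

View pics/t_pin.png

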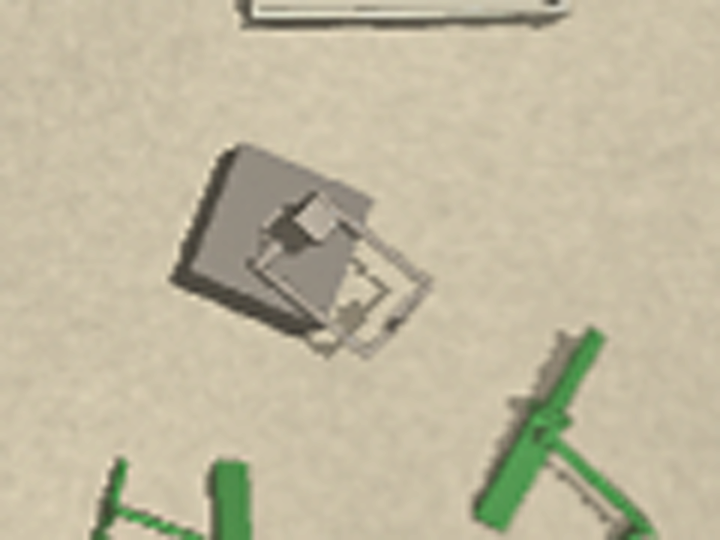

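View pics/t_st.png

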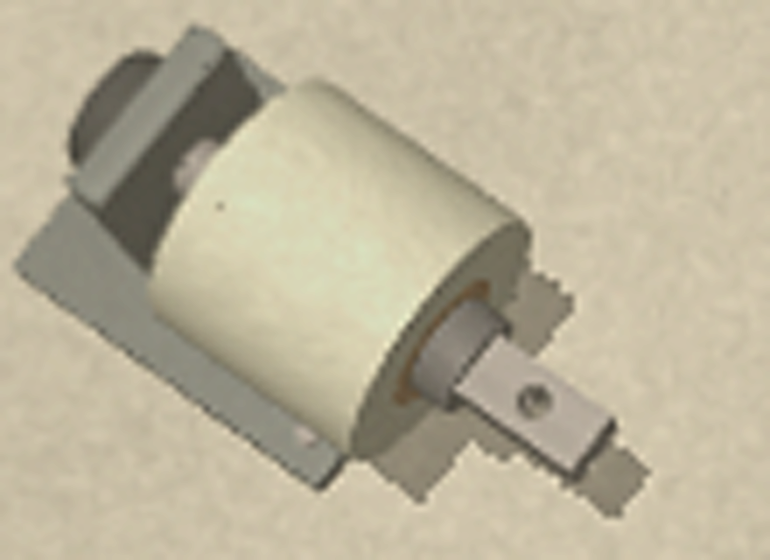

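View pics/s_pin.png

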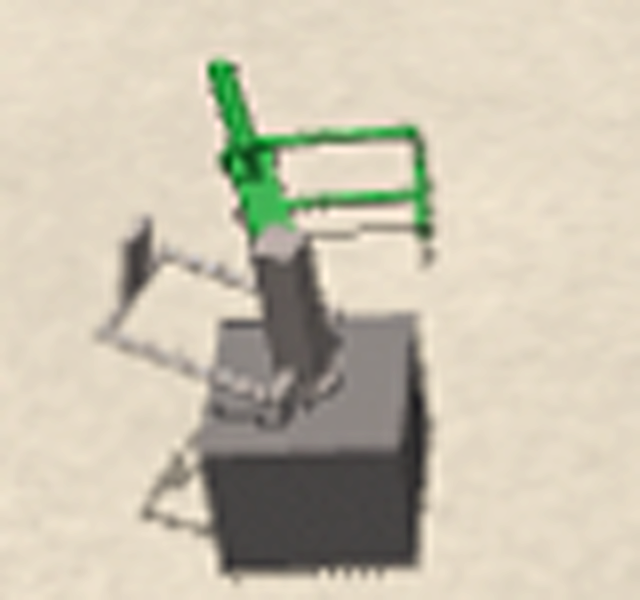

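View pics/s_st.png

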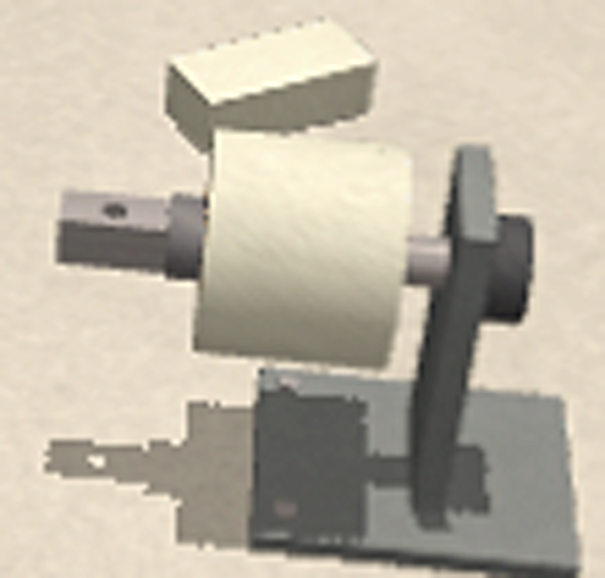

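```bash
python3 - <<'E'
from h import *
np.set_printoptions(precision=4,suppress=True)
f=lambda c,s,o:((c[0]+.5)/s-.5+o[0],(c[1]+.5)/s-.5+o[1])
T=lambda c:f(c,7,(140,125)); S=lambda c:f(c,5.5,(270,140))
TP=lambda c:f(c,6,(300,180)); SP=lambda c:f(c,8,(120,180))
print("hole tri",tri(S((116,210)),T((537,400))), "onz",onz("top",T((537,400)),.142),onz("scene",S((116,210)),.142))
c=[onz("top",T(q),.142)[:2] for q in((505,337),(617,422),(575,470),(455,387))]
for q in c: print(q)
for a,b in((0,1),(3,2)): d=c[b]-c[a]; print(np.degrees(np.arctan2(d[1],d[0])),np.linalg.norm(d))
d=c[2]-c[1];print("end",np.degrees(np.arctan2(d[1],d[0]))-90,np.linalg.norm(d))
# roll edges silhouettes? hub-> tail; foot edges
a,b=onz("top",T((15,268)),.012),onz("top",T((320,490)),.012);print("foot",a,b,np.degrees(np.arctan2(*(b-a)[1::-1])),np.linalg.norm(b-a))
print("pin top tri",tri(SP((282,242)),TP((320,218))),onz("top",TP((320,218)),.106))
blk=[onz("top",TP(q),.05)[:2] for q in((243,145),(373,203),(318,335),(190,270))]
for q in blk:print("blk",q)
print(np.mean(blk,0))
for q in((262,238),(432,282),(368,355),(250,265)): print(onz("top",TP(q),.06+.0145)[:2])
print("rays")
print("bar tri L", tri(SP((103,335)),TP((368,355))),tri(SP((160,255)),TP((432,282))))
s=arm.observe();M=R.from_rotvec(s["ee_rot"]).as_matrix();print(M)
for n in["jar"]: print(onz("top",(300,132),.085))
print("carton",onz("top",(125,271),.035),"tray",onz("top",(366,166),.02))
E
```

```text
hole tri (array([0.5736, 0.0684, 0.1415]), np.float64(2.4040766227546733e-05)) onz [0.5735 0.0683 0.142 ] [0.5742 0.068  0.142 ]
[0.5947 0.0801]
[0.5668 0.0414]
[0.5501 0.0546]
[0.5771 0.0958]
-125.82108953683796 0.0477503458418791
-123.16774709913373 0.04931402498670815
end 51.65132583645706 0.021222520877662708
foot [0.6481 0.2867 0.012 ] [0.5647 0.1638 0.012 ] -124.17813459825211 0.14846644862925545
pin top tri (array([ 0.5078, -0.2567,  0.105 ]), np.float64(5.660695912856901e-05)) [ 0.5077 -0.2565  0.106 ]
blk [ 0.5456 -0.2382]
blk [ 0.5225 -0.2924]
blk [ 0.4664 -0.2682]
blk [ 0.4919 -0.2154]
[ 0.5066 -0.2535]
[ 0.5031 -0.2403]
[ 0.4872 -0.309 ]
[ 0.4568 -0.2823]
[ 0.4919 -0.2353]
rays
bar tri L (array([ 0.4572, -0.2995,  0.0415]), np.float64(0.017263588916310024)) (array([ 0.4864, -0.2957,  0.098 ]), np.float64(0.013094638023320594))
[[ 0.2452 -0.0005  0.9695]
 [-0.9695  0.0013  0.2452]
 [-0.0014 -1.     -0.0001]]
[ 0.7217 -0.1315  0.085 ]
carton [0.3633 0.2956 0.035 ] tray [ 0.6548 -0.3147  0.02  ]
```

```bash
cat >> h.py <<'E'
def mv(target,yaw,s=None):
    "shift cm in tool axes and roll to reach TCP target with tool x at yaw(deg), tool down"
    s=s or arm.observe(); M=R.from_rotvec(s["ee_rot"]).as_matrix()
    d=M.T@(np.array(target)-s["position"])*100
    y0=np.degrees(np.arctan2(M[1,0],M[0,0])); r=-(yaw-y0+180)%360-180 if False else -((yaw-y0+180)%360-180)
    return np.round(d,2),round(np.radians(r),3),y0
E
python3 - <<'E'
from h import *
np.set_printoptions(precision=4,suppress=True)
f=lambda c,s,o:((c[0]+.5)/s-.5+o[0],(c[1]+.5)/s-.5+o[1])
TP=lambda c:f(c,6,(300,180)); SP=lambda c:f(c,8,(120,180))
a,b=tri(SP((103,335)),TP((432,282))),tri(SP((160,255)),TP((368,355)));print(a,b)
m=(a[0]+b[0])/2; d=m-np.array([.5078,-.2566,0]);print(m,np.degrees(np.arctan2(d[1],d[0])),np.hypot(*d[:2]))
e=a[0]-b[0];print(np.degrees(np.arctan2(e[1],e[0]))-90,np.linalg.norm(e))
p=[proj("top",[*(np.array([.5078,-.2566])),.06])]
x,y=onz("top",TP((250,265)),.06),onz("top",TP((368,355)),.0745);d=y-x;print(np.degrees(np.arctan2(d[1],d[0])))
print(mv([.508,-.2565,.18],-36))
print(mv([.508,-.2565,.071],-36))
E
```

```text
(array([ 0.4874, -0.3103,  0.0715]), np.float64(0.0008617142375443445)) (array([ 0.4569, -0.2847,  0.0696]), np.float64(0.0022603433091579247))
[ 0.4721 -0.2975  0.0706] -131.0912349925986 0.05424340474994453
-129.97540695313575 0.03987280142815118
-129.9065410662489
(array([-25.12,   4.63,  42.96]), np.float64(-0.695), np.float64(-75.80707026577062))
(array([-25.11,  15.53,  42.96]), np.float64(-0.695), np.float64(-75.80707026577062))
```

send_rows:
  steps:
    - [1,-2.1,0,3.6,-0.05]
    - [1,-4.2,0,7.2,-0.1]
    - [1,-6.3,0,10.8,-0.15]
    - [1,-8.4,0,14.4,-0.2]
    - [1,-10.5,0,18,-0.26]
    - [1,-12.6,0,21.6,-0.31]
    - [1,-14.7,0,25.2,-0.36]
    - [1,-16.8,0,28.8,-0.42]
    - [1,-18.9,0,32.4,-0.47]
    - [1,-21,0,36,-0.52]
    - [1,-23.1,1,39.6,-0.58]
    - [1,-25.1,3,43,-0.62]
    - [1,-25.1,4.6,43,-0.62]
    - [1,-25.1,4.6,43,-0.62]
    - [1,-25.1,4.6,43,-0.62]
  squeeze: 40

```text
clock: 1.98
position: [0.508, -0.2584, 0.1811]
ee_rot: [-1.5, 0.552, -0.552]
force: [0.4, -0.5, -0.0]
width: 1.003
```

```bash
python3 - <<'E'
from h import *
s=arm.observe();print(s["position"],s["force"],s["clock"],s["joints"])
print(mv([.508,-.2565,.071],-40.3))
im=imaging.get_image("scene");cv2.imwrite("pics/scene1.png",im)
im=imaging.get_image("top");cv2.imwrite("pics/top1.png",im)
crop(0,"pics/scene1.png",60,60,200,200,3,"pics/s1.png")
E
```

```text
[ 0.50797025 -0.25842178  0.1810924 ] [ 0.36736442 -0.51816702 -0.03332432] 1.975 [ 0.57855383  0.40729643 -0.2752582   1.75103947  0.12907379  1.00081838
 -0.45023286]
(array([-0.13, 11.01,  0.16]), np.float64(-0.002), np.float64(-40.40089120132677))
```

View pics/s1.png

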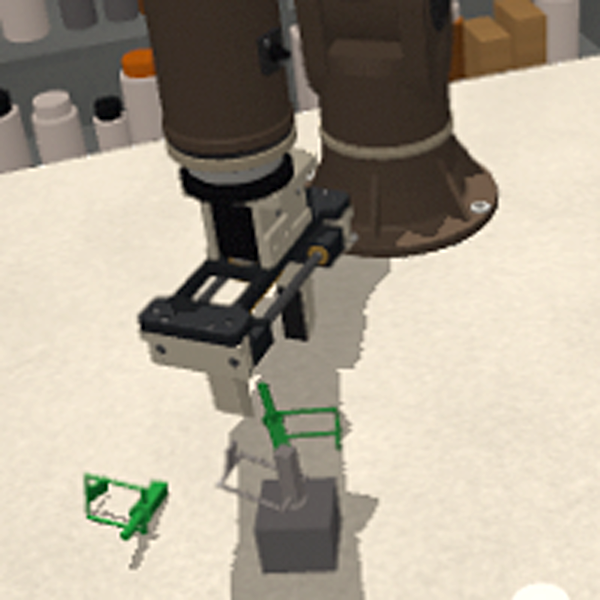

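send_rows:
  steps:
    - [1,-0.1,2.5,0.2,0]
    - [1,-0.1,5,0.2,0]
    - [1,-0.1,7.5,0.2,0]
    - [1,-0.1,9.5,0.2,0]
    - [1,-0.1,10.5,0.2,0]
    - [1,-0.1,11.0,0.2,0]
    - [1,-0.1,11.0,0.2,0]
    - [1,-0.1,11.0,0.2,0]

```text
clock: 3.08
position: [0.5096, -0.2552, 0.0715]
ee_rot: [-1.5, 0.549, -0.551]
force: [0.5, 0.6, 0.4]
width: 1.001
```

```bash
python3 - <<'E'
from h import *
s=arm.observe();print(s["position"],s["force"],s["clock"])
print(mv([.508,-.2565,.071],-40.3))
im=imaging.get_image("scene");cv2.imwrite("pics/scene2.png",im)
crop(0,"pics/scene2.png",100,120,120,130,5,"pics/s2.png")
E
```

```text
[ 0.50962039 -0.2551858   0.07146177] [0.46682995 0.61961993 0.35255242] 3.075
(array([-0.04,  0.05, -0.21]), np.float64(0.0), np.float64(-40.28749806469531))
```

View pics/s2.png

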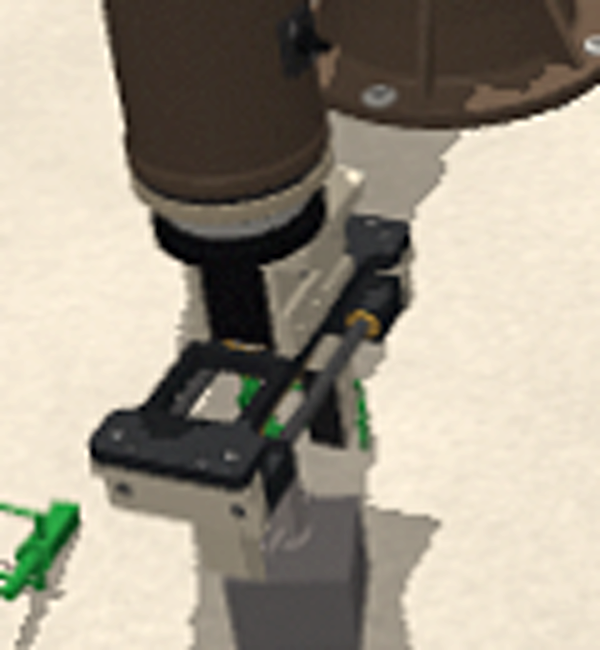

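send_rows:
  steps:
    - [0.3,0,0,-0.1,0]
    - [0.2,0,0,-0.1,0]
    - [0.0,0,0,-0.1,0]
    - [0,0,0,-0.1,0]
    - [0,0,0,-0.1,0]
    - [0,0,0,-0.1,0]
    - [0,0,0,-0.1,0]
    - [0,0,0,-0.1,0]
  squeeze: 12

```text
clock: 4.12
position: [0.5085, -0.2558, 0.0707]
ee_rot: [-1.5, 0.55, -0.55]
force: [-0.1, 0.0, 0.9]
width: 0.184
```

send_rows:
  steps:
    - [0,0,0,0,0]
    - [0,0,0,0,0]
    - [0,0,0,0,0]
    - [0,0,0,0,0]
  squeeze: 40

```text
clock: 4.62
position: [0.5085, -0.2557, 0.0707]
ee_rot: [-1.5, 0.55, -0.55]
force: [-0.0, -0.1, -0.5]
width: 0.146
```

```bash
python3 - <<'E'
from h import *
s=arm.observe();print(s["position"],s["force"],s["ft_torque"],s["width"],s["clock"])
im=imaging.get_image("scene");cv2.imwrite("pics/scene3.png",im)
crop(0,"pics/scene3.png",100,120,120,130,5,"pics/s3.png")
E
```

```text
[ 0.5084804  -0.25574505  0.07072133] [-1.41069660e-04 -1.40267563e-01 -5.37798501e-01] [-0.00245751 -0.08737127  0.00692788] 0.14592573010459992 4.625
```

View pics/s3.png

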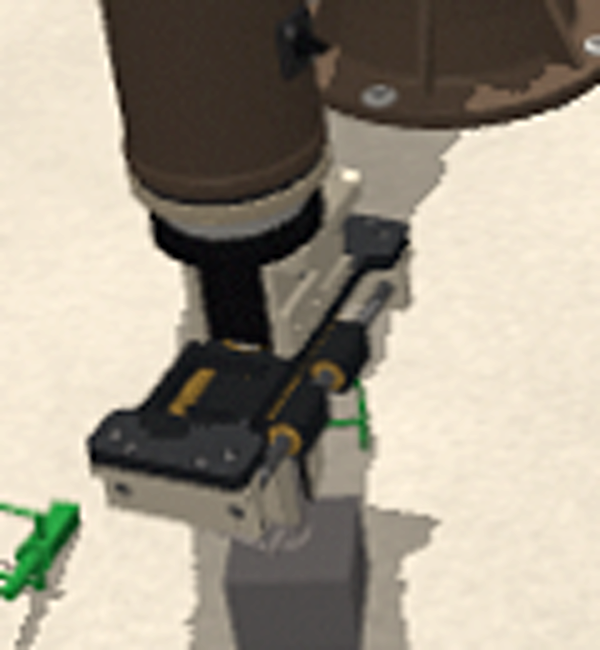

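send_rows:
  steps:
    - [0,0,-0.3,0,0]
    - [0,0,-1,0,0]
    - [0,0,-2,0,0]
    - [0,0,-3,0,0]
    - [0,0,-4,0,0]
    - [0,0,-5.5,0,0]
    - [0,0,-8,0,0]
    - [0,0,-10.5,0,0]
    - [0,0,-13,0,0]
    - [0,0,-15,0,0]
    - [0,0,-16,0,0]
    - [0,0,-16,0,0]
    - [0,0,-16,0,0]

```text
clock: 6.3
position: [0.508, -0.2556, 0.23]
ee_rot: [-1.5, 0.551, -0.549]
force: [-0.5, -0.4, -0.6]
width: 0.151
```

```bash
python3 - <<'E'
from h import *
s=arm.observe();print(s["position"],s["force"],s["ft_torque"],s["width"],s["clock"])
im=imaging.get_image("scene");cv2.imwrite("pics/scene4.png",im)
crop(0,"pics/scene4.png",80,50,140,200,4,"pics/s4.png")
print(mv([.5737,.0682,.231],-34.5))
E
```

```text
[ 0.50797849 -0.25563235  0.22995157] [-0.54253781 -0.42192239 -0.62560053] [-0.05412256 -0.02068234 -0.02949014] 0.15100663065065717 6.3
(array([-15.92,  -0.11,  28.95]), np.float64(-0.101), np.float64(-40.28603377469959))
```

View pics/s4.png

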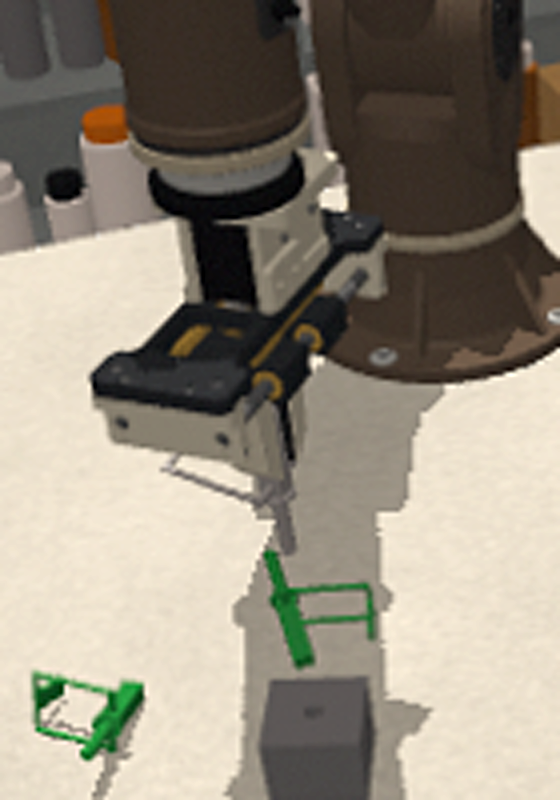

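send_rows:
  steps:
    - [0,-1,0,1.8,-0.01]
    - [0,-2.5,0,4.5,-0.02]
    - [0,-4,0,7.3,-0.03]
    - [0,-6,0,11,-0.04]
    - [0,-8,0,14.6,-0.05]
    - [0,-10,0,18.3,-0.06]
    - [0,-12,0,22,-0.07]
    - [0,-13.8,0,25,-0.08]
    - [0,-15,0,27.4,-0.09]
    - [0,-15.6,0,28.5,-0.1]
    - [0,-15.95,0,29.1,-0.1]
    - [0,-15.95,0,29.1,-0.1]
    - [0,-15.95,0,29.1,-0.1]
    - [0,-15.95,0,29.1,-0.1]

```text
clock: 8.1
position: [0.575, 0.0684, 0.2308]
ee_rot: [-1.519, 0.473, -0.474]
force: [-0.7, 0.2, -0.0]
width: 0.147
```

```bash
python3 - <<'E'
from h import *
for i in range(3):
    s=arm.observe();print(s["position"],s["force"],s["width"],s["clock"])
    im=imaging.get_image("scene")
cv2.imwrite("pics/scene5.png",im)
cv2.imwrite("pics/top5.png",imaging.get_image("top"))
crop(0,"pics/scene5.png",240,60,130,150,5,"pics/s5.png")
crop(0,"pics/top5.png",140,110,130,110,6,"pics/t5.png")
print(mv([.5743,.0691,.219],-34.5))
E
```

```text
[0.57496775 0.0684238  0.23076058] [-0.72314966  0.17564028 -0.01597174] 0.1466100910398603 8.1
[0.57496368 0.06858136 0.23076552] [0.32263884 0.09797169 0.09709705] 0.15072066850205817 8.15
[0.57492995 0.06872226 0.2307332 ] [-0.04084262  1.1927484  -0.52136388] 0.15163167128493701 8.2
(array([-0.06,  1.17, -0.03]), np.float64(-0.001), np.float64(-34.58380990724935))
```

View pics/s5.png

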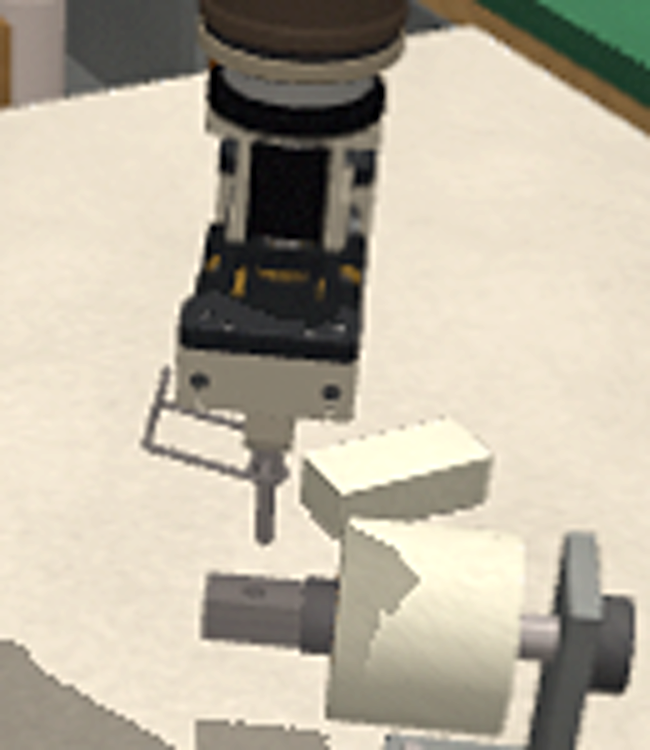

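View pics/t5.png

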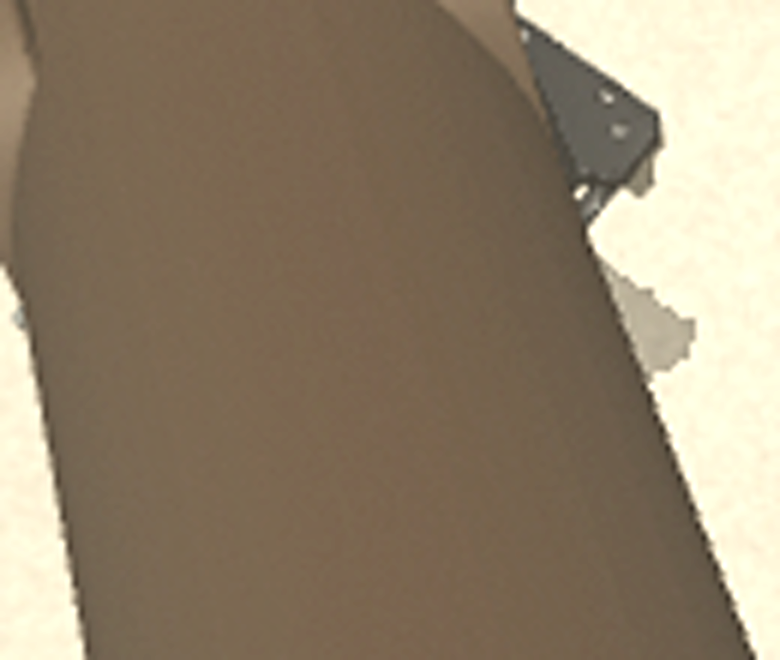

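```bash
python3 - <<'E'
from h import *
np.set_printoptions(precision=4,suppress=True)
g=lambda p:(np.array(p)-[240,60]+.5)*5-.5
h=np.array([.5737,.0682])
for z in(.142,.1717,.2097): print(z,g(proj("scene",[*h,z])[0]))
# tip by ray at tip height
inv=lambda c:((c[0]+.5)/5-.5+240,(c[1]+.5)/5-.5+60)
print(onz("scene",inv((264,536)),.1717), onz("scene",inv((265,478)),.2097), onz("scene",inv((253,590)),.142))
u=np.array([np.cos(np.radians(-124.5)),np.sin(np.radians(-124.5)),0]);v=np.array([-u[1],u[0],0])
p=np.array([*h,.17]);a=g(proj("scene",p)[0]);print("px per mm along x",g(proj("scene",p+u*.001)[0])-a,"y",g(proj("scene",p+v*.001)[0])-a)
E
python3 - <<'E'
import sys;sys.path.insert(0,'.')
from h import *
crop(0,"pics/scene5.png",272,140,44,50,14,"pics/s5b.png")
E
```

```text
0.142 [255.2714 590.2511]
0.1717 [259.2828 540.5069]
0.2097 [264.5878 474.3236]
[0.5714 0.0721 0.1717] [0.5765 0.0668 0.2097] [0.5731 0.0673 0.142 ]
px per mm along x [-2.0773 -0.2081] y [-0.1741  1.193 ]
```

View pics/s5b.png

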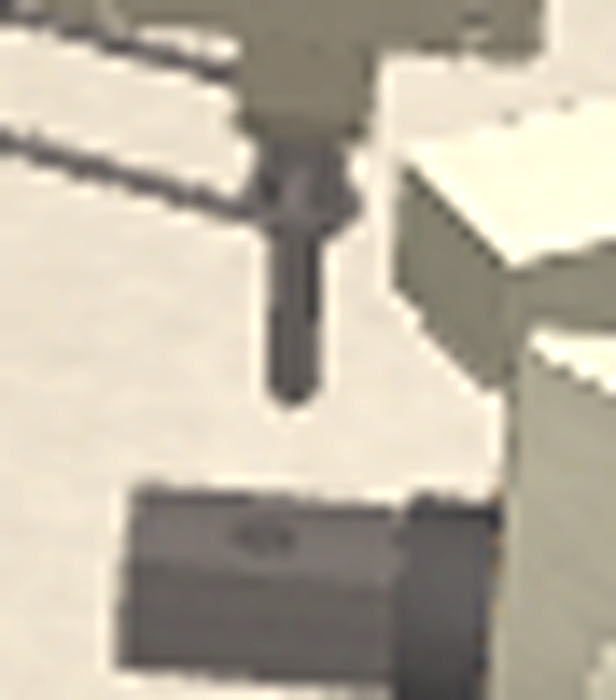

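send_rows:
  steps:
    - [0,0,0.5,-0.1,0]
    - [0,0,1,-0.2,0]
    - [0,-0.05,1.5,-0.25,0]
    - [0,-0.05,2,-0.25,0]
    - [0,-0.05,2.2,-0.25,0]
    - [0,-0.05,2.2,-0.25,0]
    - [0,-0.05,2.2,-0.25,0]

```text
clock: 9.18
position: [0.5733, 0.0676, 0.2089]
ee_rot: [-1.519, 0.472, -0.473]
force: [0.6, 0.6, -0.1]
width: 0.149
```

```bash
python3 - <<'E'
from h import *
P=[];I=[]
for i in range(4):
    s=arm.observe();P.append(s["position"])
    I.append(imaging.get_image("scene").astype(float))
print(np.array(P),s["force"],s["clock"])
cv2.imwrite("pics/scene6.png",np.mean(I,0).astype(np.uint8))
crop(0,"pics/scene6.png",272,140,44,50,14,"pics/s6.png")
h=np.array([.5737,.0682])
for z in np.array([.142,.147,.15,.18])+np.mean(P,0)[2]*0: print(z,(proj("scene",[*h,z])[0]-[272,140]+.5)*14-.5)
E
```

```text
[[0.57328949 0.06764645 0.20889046]
 [0.57325034 0.0676832  0.20891385]
 [0.57326121 0.06763588 0.20891172]
 [0.57323681 0.06762181 0.20886929]] [-0.10301976  0.57572367 -0.08498088] 9.325
0.142 [267.65985758 533.60313026]
0.147 [269.52804612 510.48630376]
0.15 [270.65334543 496.55238931]
0.18 [282.08948184 354.53532681]
```

View pics/s6.png

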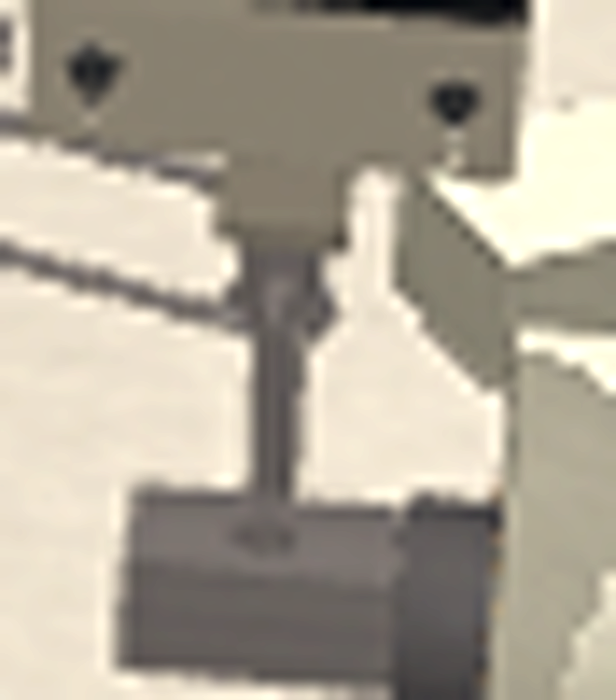

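```bash
python3 - <<'E'
from h import *
im=cv2.imread("pics/scene0.png").astype(float)
im2=cv2.cvtColor(cv2.imread("pics/scene0.png"),cv2.COLOR_BGR2GRAY)
print(im2[170:187,278:304])
u=np.array([np.cos(np.radians(-124.5)),np.sin(np.radians(-124.5)),0]);v=np.array([-u[1],u[0],0]);h=np.array([.5737,.0682,.142])
for q in(h,h+.024*u,h+.024*u+.012*v,h+.024*u-.012*v,h+.00525*u,h-.00525*u): print(proj("scene",q)[0],proj("top",q)[0])
t=cv2.cvtColor(cv2.imread("pics/top0.png"),cv2.COLOR_BGR2GRAY)
print(t[176:196,204:232])
E
```

```text
[[142 142 145 146 146 144 144 143 144 147 147 148 148 148 149 147 147 148
  148 148 149 150 150 149 149 148]
 [143 146 145 145 145 147 148 145 146 149 148 148 147 148 149 148 148 149
  150 150 149 147 147 147 148 147]
 [145 147 149 149 146 145 146 147 148 150 151 150 149 150 150 148 147 148
  150 150 149 147 146 147 148 149]
 [147 147 148 147 145 145 147 146 147 149 150 150 148 149 147 145 146 147
  148 149 149 148 149 150 149 151]
 [144 144 146 138 130 130 140 141 140 148 149 150 150 150 150 148 146 145
  145 147 148 149 151 151 151 152]
 [147 146 150 124 114 113 114 114 114 113 115 115 123 125 125 134 132 141
  142 141 149 150 154 118  94 115]
 [148 148 149 125 114 113 115 115 114 116 116 112 113 113 116 115 115 114
  114 115 115 115 127  90  88  87]
 [145 146 148 120 118 118 118 117 117 118 108  77  67  66  90 115 116 115
  115 115 115 116 117  97  94  93]
 [144 146 143 120 120 120 120 120 120 121  99  58  56  58  51 114 119 118
  118 116 116 117  91  96  99  98]
 [145 146 142 119 118 119 120 119 120 120 121 110  79  92  90 121 122 121
  121 120 119 122 111  95  95  98]
 [149 151 
[... 2730 characters left out ...]
 87 137 130 133 134 133 137  90  90 138 137  90  80  53  82 117 118 119
  101  53  58  84  93  93  90  89  85 135]
 [ 90 136 131 131 134 132 134 134 133 130 130 131  88  91  62  66 101 121
   67  53  99  95  91  90  90  88  88  87]
 [135 134 133 130 131 130 128 130 129 127 129 130 133 137  92  73  53  69
   55  63  95  93  90  90  88  89  88  88]
 [134 133 134 132 132 131 129 129 130 129 129 132 131 133 136 139  81  64
   55  81  91  94  93  90  90  91  92  88]
 [132 131 133 133 131 130 131 130 129 131 130 132 133 134 132 135  91  94
   91  92  92  91  92  90  89  90  89  90]
 [131 131 132 131 130 126 128 129 128 131 132 131 132 129 127 130 132 140
   92  91  89  88  90  89  88  89  88 134]]
```

send_rows:
  steps:
    - [0,0,0.2,-0.08,0]
    - [0,0,0.4,-0.08,0]
    - [0,0,0.6,-0.08,0]
    - [0,0,0.7,-0.08,0]
    - [0,0,0.8,-0.08,0]
    - [0,0,0.85,-0.08,0]
    - [0,0,0.9,-0.08,0]
    - [0,0,0.9,-0.08,0]

```text
clock: 10.38
position: [0.5727, 0.0669, 0.1997]
ee_rot: [-1.519, 0.472, -0.472]
force: [1.0, 0.9, -0.9]
width: 0.147
```

send_rows:
  steps:
    - [0,0,0.05,0,0]
    - [0,0,0.1,0,0]
    - [0,0,0.15,0,0]
    - [0,0,0.2,0,0]
    - [0,0,0.2,0,0]

```text
clock: 11.0
position: [0.5726, 0.0669, 0.1977]
ee_rot: [-1.519, 0.472, -0.472]
force: [0.7, 0.3, -1.6]
width: 0.148
```

```bash
python3 - <<'E'
from h import *
P=[];I=[];F=[]
for i in range(4):
    s=arm.observe();P.append(s["position"]);F.append(s["force"])
    I.append(imaging.get_image("scene").astype(float))
print(np.array(P),np.array(F),s["clock"])
cv2.imwrite("pics/scene7.png",np.mean(I,0).astype(np.uint8))
crop(0,"pics/scene7.png",272,140,44,50,14,"pics/s7.png")
E
```

```text
[[0.57262724 0.06692735 0.19765003]
 [0.57269323 0.066943   0.19772887]
 [0.57267299 0.06694037 0.19770612]
 [0.57269958 0.06691713 0.19772677]] [[ 0.69859886  0.30773975 -1.62282805]
 [ 0.71891662  0.10308546 -0.80225601]
 [-0.10263694 -0.61686315 -0.90074743]
 [-0.4371155  -0.30252175 -0.65742759]] 11.15
```

View pics/s7.png

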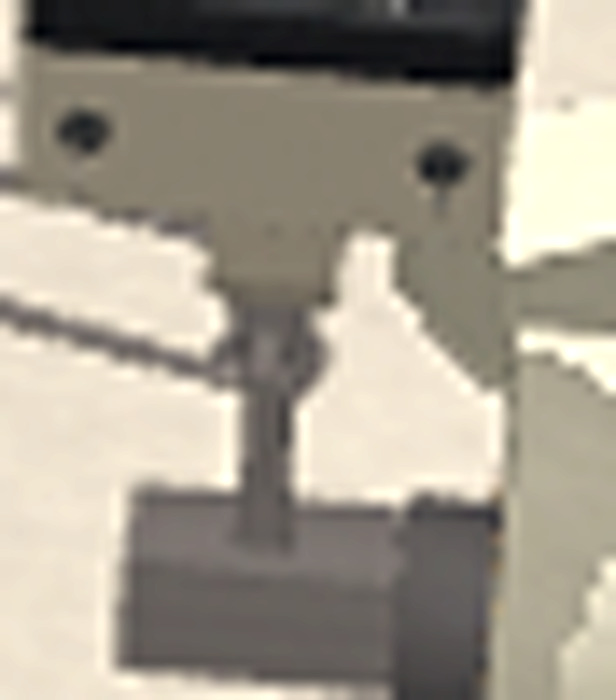

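send_rows:
  steps:
    - [0,0,0.05,0,0]
    - [0,0,0.1,0,0]
    - [0,0,0.15,0,0]
    - [0,0,0.2,0,0]
    - [0,0,0.2,0,0]

```text
clock: 11.82
position: [0.5726, 0.067, 0.1957]
ee_rot: [-1.519, 0.472, -0.472]
force: [-0.8, 1.0, -0.3]
width: 0.147
```

send_rows:
  steps:
    - [0,0,0.05,0,0]
    - [0,0,0.1,0,0]
    - [0,0,0.15,0,0]
    - [0,0,0.2,0,0]
    - [0,0,0.25,0,0]
    - [0,0,0.3,0,0]
    - [0,0,0.3,0,0]

```text
clock: 12.7
position: [0.5727, 0.0669, 0.1927]
ee_rot: [-1.519, 0.472, -0.472]
force: [0.3, -0.3, 0.4]
width: 0.149
```

```bash
python3 - <<'E'
from h import *
I=[];F=[];T=[]
for i in range(4):
    s=arm.observe();F.append(s["force"]);T.append(s["ft_torque"])
    I.append(imaging.get_image("scene").astype(float))
print(s["position"],np.mean(F,0),np.mean(T,0),s["clock"])
cv2.imwrite("pics/scene8.png",np.mean(I,0).astype(np.uint8))
crop(0,"pics/scene8.png",272,140,44,50,14,"pics/s8.png")
E
```

```text
[0.57268725 0.06693705 0.19271592] [ 0.32268968 -0.24892322 -0.46120288] [-0.02060948 -0.06598829 -0.00269671] 12.85
```

View pics/s8.png

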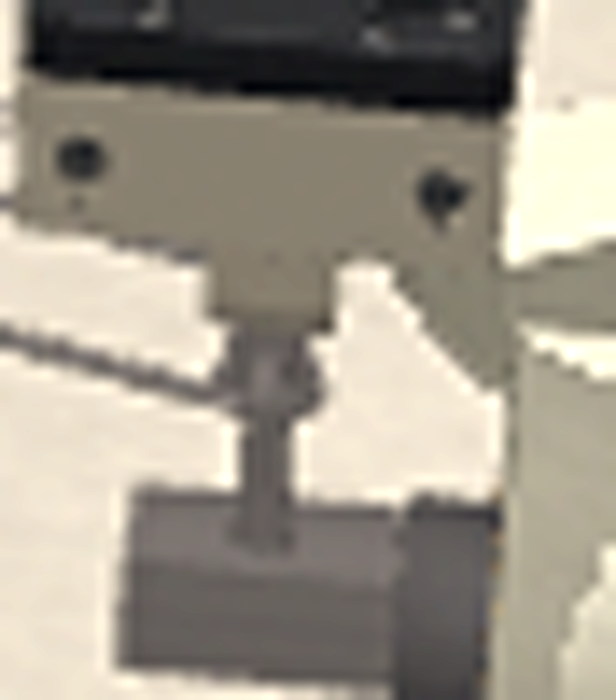

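send_rows:
  steps:
    - [0,0,0.1,0,0]
    - [0,0,0.2,0,0]
    - [0,0,0.3,0,0]
    - [0,0,0.4,0,0]
    - [0,0,0.5,0,0]
    - [0,0,0.6,0,0]
    - [0,0,0.7,0,0]
    - [0,0,0.8,0,0]
    - [0,0,0.8,0,0]

```text
clock: 14.02
position: [0.5725, 0.0669, 0.1847]
ee_rot: [-1.519, 0.473, -0.472]
force: [-2.1, -0.5, 2.8]
width: 0.152
```

```bash
cat > st.py <<'E'
from h import *
I=[];F=[];T=[];P=[]
for i in range(3):
    s=arm.observe();F.append(s["force"]);T.append(s["ft_torque"]);P.append(s["position"])
    I.append(imaging.get_image("scene").astype(float))
print(np.mean(P,0),np.mean(F,0),np.mean(T,0),s["width"],s["clock"])
import sys
cv2.imwrite(f"pics/scene_{sys.argv[1]}.png",np.mean(I,0).astype(np.uint8))
crop(0,f"pics/scene_{sys.argv[1]}.png",262,130,64,60,10,f"pics/s_{sys.argv[1]}.png")
E
python3 st.py 9
```

```text
[0.57254862 0.06689072 0.18465254] [-2.22162388 -0.5194404   2.48319952] [-0.30888341  0.59045401 -0.0289884 ] 0.15419913015330908 14.125
```

send_rows:
  steps:
    - [0,-0.02,0.1,-0.02,0]
    - [0,-0.03,0.2,-0.03,0]
    - [0,-0.03,0.3,-0.03,0]
    - [0,-0.03,0.4,-0.03,0]
    - [0,-0.03,0.4,-0.03,0]

```text
clock: 14.8
position: [0.5724, 0.067, 0.1806]
ee_rot: [-1.518, 0.472, -0.472]
force: [-0.5, -0.9, 2.5]
width: 0.151
```

```bash
python3 st.py 10
```

```text
[0.57241279 0.06695501 0.1806427 ] [-0.93176963 -0.43254347  2.31084136] [-0.15997894  0.27534896 -0.0084226 ] 0.14910495126713744 14.9
```

View pics/s_10.png

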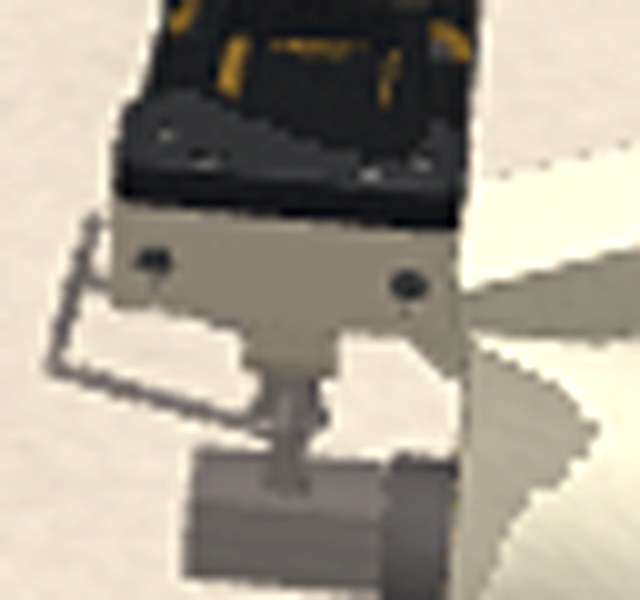

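send_rows:
  steps:
    - [0,-0.01,0.1,-0.01,0]
    - [0,-0.02,0.2,-0.01,0]
    - [0,-0.02,0.3,-0.01,0]
    - [0,-0.02,0.4,-0.01,0]
    - [0,-0.02,0.5,-0.01,0]
    - [0,-0.02,0.6,-0.01,0]
    - [0,-0.02,0.7,-0.01,0]
    - [0,-0.02,0.8,-0.01,0]
    - [0,-0.02,0.8,-0.01,0]

```text
clock: 16.08
position: [0.5723, 0.0671, 0.1727]
ee_rot: [-1.518, 0.472, -0.473]
force: [0.1, 1.5, 3.7]
width: 0.147
```

```bash
python3 st.py 11
```

```text
[0.57230483 0.06713729 0.1726999 ] [-0.12886853  1.18212676  2.98505764] [ 0.1804774  -0.15409931 -0.00085275] 0.15334265485645937 16.175
```

send_rows:
  steps:
    - [0,-0.01,0.1,0.01,0]
    - [0,-0.01,0.2,0.01,0]
    - [0,-0.01,0.3,0.01,0]
    - [0,-0.01,0.4,0.01,0]
    - [0,-0.01,0.5,0.01,0]
    - [0,-0.01,0.6,0.01,0]
    - [0,-0.01,0.7,0.01,0]
    - [0,-0.01,0.7,0.01,0]

```text
clock: 17.23
position: [0.5723, 0.0673, 0.1658]
ee_rot: [-1.518, 0.472, -0.473]
force: [1.1, 1.6, 2.3]
width: 0.149
```

```bash
python3 st.py 12
```

```text
[0.57234579 0.06730445 0.1657903 ] [1.17458888 2.05569015 2.75238823] [ 0.38684774 -0.43591452 -0.004073  ] 0.15071730872792838 17.325
```

View pics/s_12.png

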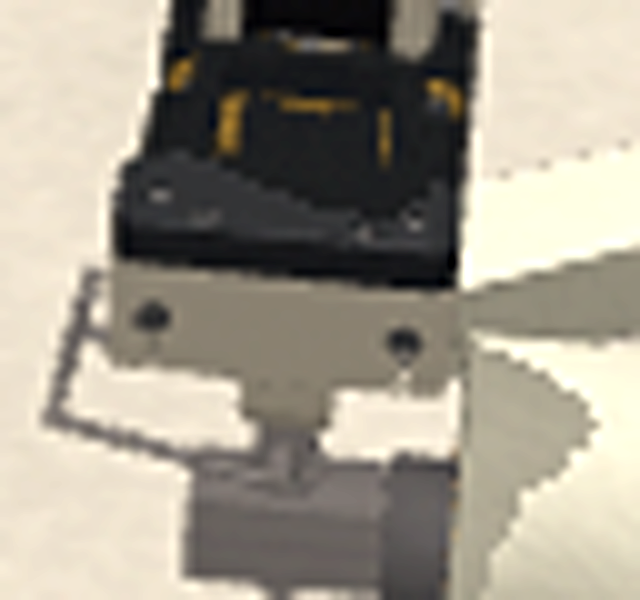

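send_rows:
  steps:
    - [0,0,0.05,0.03,0]
    - [0,0,0.1,0.04,0]
    - [0,0,0.15,0.04,0]
    - [0,0,0.2,0.04,0]
    - [0,0,0.25,0.04,0]
    - [0,0,0.25,0.04,0]

```text
clock: 18.12
position: [0.5724, 0.0674, 0.1636]
ee_rot: [-1.519, 0.472, -0.473]
force: [0.2, 2.1, 6.7]
width: 0.149
```

```bash
python3 st.py 13
```

```text
[0.57240986 0.06740246 0.1636253 ] [-0.0523781   1.81117012  6.68335078] [ 0.24667396 -0.09938254 -0.02078853] 0.14870666972027036 18.225
```

Contact is building at the expected height; a little more to confirm.

send_rows:
  steps:
    - [0,0,0.03,0.02,0]
    - [0,0,0.06,0.02,0]
    - [0,0,0.06,0.02,0]

```text
clock: 18.65
position: [0.5724, 0.0675, 0.1629]
ee_rot: [-1.519, 0.472, -0.473]
force: [0.1, 1.2, 5.1]
width: 0.148
```

```bash
python3 st.py 14
```

```text
[0.57243441 0.06745122 0.16287941] [0.14919153 1.25283979 5.60587149] [ 0.15399089 -0.10988676  0.00835236] 0.14947033433287263 18.75
```

View pics/s_14.png

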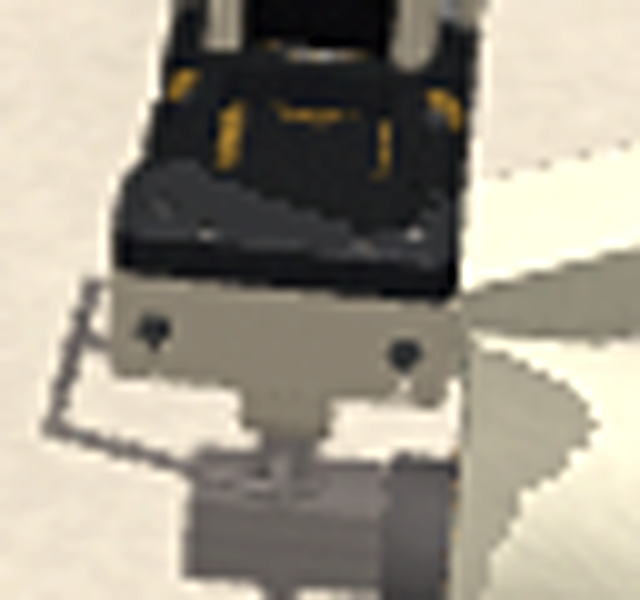

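send_rows:
  steps:
    - [0,0,0.03,0.01,0]
    - [0,0,0.06,0.01,0]
    - [0,0,0.06,0.01,0]

```text
clock: 19.18
position: [0.5725, 0.0674, 0.1626]
ee_rot: [-1.519, 0.472, -0.473]
force: [-0.1, 0.8, 7.8]
width: 0.148
```

```bash
python3 st.py 15
```

```text
[0.57246896 0.06746576 0.16255548] [0.20348632 1.27353693 7.18267266] [ 0.12170527  0.13569066 -0.00617225] 0.14886587705873688 19.275
```

send_rows:
  steps:
    - [0,0,0.04,0,0]
    - [0,0,0.08,0,0]
    - [0,0,0.08,0,0]
    - [0,0,0.08,0,0]

```text
clock: 19.82
position: [0.5725, 0.0675, 0.1625]
ee_rot: [-1.519, 0.472, -0.473]
force: [-3.4, -0.9, 16.9]
width: 0.149
```

```bash
python3 st.py 16
```

```text
[0.5725283  0.06752164 0.162477  ] [-3.24094799  0.05274417 15.48361178] [-0.08177289  0.80577568 -0.01336992] 0.15184541274712254 19.925
```

send_rows:
  steps:
    - [0,0,-0.1,0,0]
    - [0,0,-0.12,0,0]
    - [0.25,0,-0.12,0,0]
    - [0.3,0,-0.12,0,0]
    - [0.4,0,-0.12,0,0]
    - [0.4,0,-0.12,0,0]
    - [0.4,0,-0.12,0,0]

```text
clock: 20.85
position: [0.5724, 0.0676, 0.1623]
ee_rot: [-1.519, 0.472, -0.472]
force: [-0.6, 0.4, -0.7]
width: 0.398
```

```bash
python3 st.py 17
```

```text
[0.57239219 0.06759654 0.16238709] [-0.1448426   0.30923441 -0.12608885] [-0.02809013 -0.0861309   0.02566303] 0.39834487858402357 20.95
```

View pics/s_17.png

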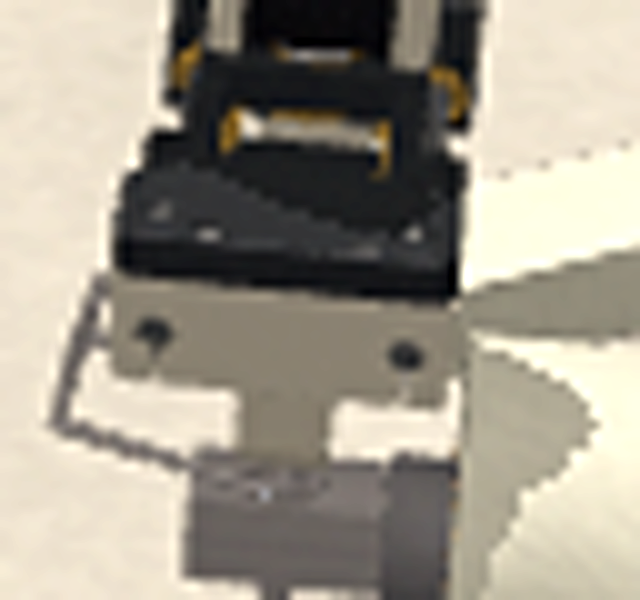

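send_rows:
  steps:
    - [0.4,0,-1,0,0]
    - [0.4,0,-2.5,0,0]
    - [0.4,0,-4,0,0]
    - [0.37,0,-5.2,0,0]
    - [0.37,0,-5.2,-1,0]
    - [0.37,0,-5.2,-2.5,0]
    - [0.37,0,-5.2,-4,0]
    - [0.37,0,-5.2,-4.7,0]
    - [0.37,0,-5.2,-4.7,0]
    - [0.37,0,-5.2,-4.7,0]

```text
clock: 22.25
position: [0.5459, 0.0293, 0.2144]
ee_rot: [-1.518, 0.472, -0.472]
force: [-1.1, 0.4, -0.1]
width: 0.373
```

```bash
python3 st.py 18; python3 - <<'E'
from h import *
crop(0,"pics/scene_18.png",240,100,90,100,6,"pics/s18.png")
E
```

```text
[0.54594247 0.02938152 0.21440819] [-0.31548851  0.26179885 -0.17915354] [-0.01305107 -0.06407801  0.00440389] 0.3674940216129002 22.35
```

View pics/s18.png

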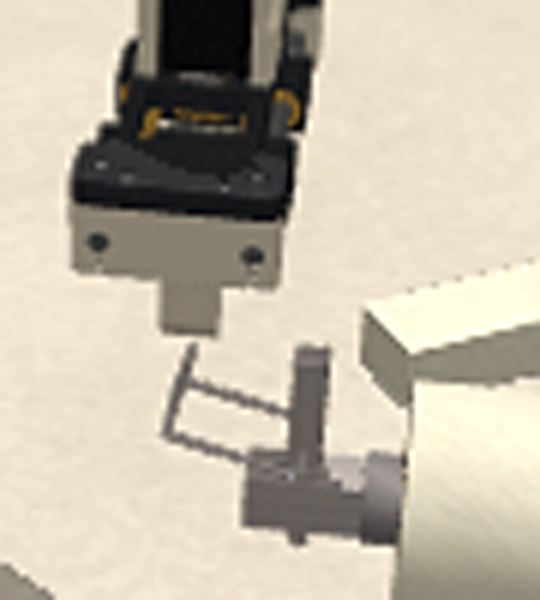

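```bash
python3 - <<'E'
from h import *
f=lambda c:((c[0]+.5)/6-.5+240,(c[1]+.5)/6-.5+100)
p=onz("scene",f((313,354)),.198);s=arm.observe();M=R.from_rotvec(s["ee_rot"]).as_matrix()
print(p,M.T@(p-s["position"])*1000)
a,b=[onz("scene",f(q),.1665) for q in((168,436),(192,380))]
for q in(a,b):print(M.T@(q-s["position"])*1000)
E
```

```text
[0.57320143 0.06729817 0.198     ] [ 0.99545373 16.39919561 46.64786061]
[21.95612674 47.88290614 -7.13304795]
[-18.32990907  47.88683225  -2.41869651]
```

send_rows:
  steps:
    - [0.37,0,1.5,0,0]
    - [0.37,0,3,0,0]
    - [0.37,0,4,0,0]
    - [0.37,0,4.4,0,0]
    - [0.37,0,4.8,0,0]
    - [0.37,0,5.2,0,0]
    - [0.37,0,5.6,0,0]
    - [0.37,0,6,0,0]
    - [0.37,0,6,0,0]

```text
clock: 23.52
position: [0.5457, 0.029, 0.1541]
ee_rot: [-1.519, 0.472, -0.472]
force: [-1.0, 0.3, -0.9]
width: 0.367
```

```bash
python3 st.py 19; python3 - <<'E'
from h import *
crop(0,"pics/scene_19.png",240,100,90,100,6,"pics/s19.png")
E
```

```text
[0.5457617  0.02902829 0.15429857] [-0.33816817 -0.16427736 -0.54459307] [-0.02338544 -0.00972725  0.01756248] 0.3698016434965855 23.625
```

View pics/s19.png

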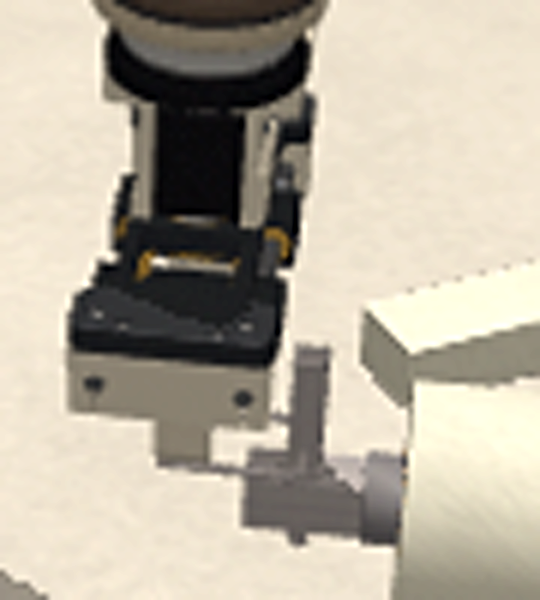

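send_rows:
  steps:
    - [0.37,0,0.4,0,0]
    - [0.37,0,0.8,0,0]
    - [0.37,0,1.2,0,0]
    - [0.37,0,1.6,0,0]
    - [0.37,0,2.0,0,0]
    - [0.37,0,2.4,0,0]
    - [0.37,0,2.8,0,0]
    - [0.37,0,3.2,0,0]
    - [0.37,0,3.5,0,0]
    - [0.37,0,3.5,0,0]

```text
clock: 24.92
position: [0.5455, 0.0288, 0.1191]
ee_rot: [-1.519, 0.473, -0.472]
force: [-0.4, -0.9, 0.4]
width: 0.371
```

```bash
python3 st.py 20; python3 - <<'E'
from h import *
crop(0,"pics/scene_20.png",240,100,90,100,6,"pics/s20.png")
E
```

```text
[0.54555447 0.02879779 0.11922009] [ 0.15421424 -0.32993969  0.20694775] [-0.13668235 -0.05321521 -0.01684455] 0.365802619386844 25.025
```

View pics/s20.png

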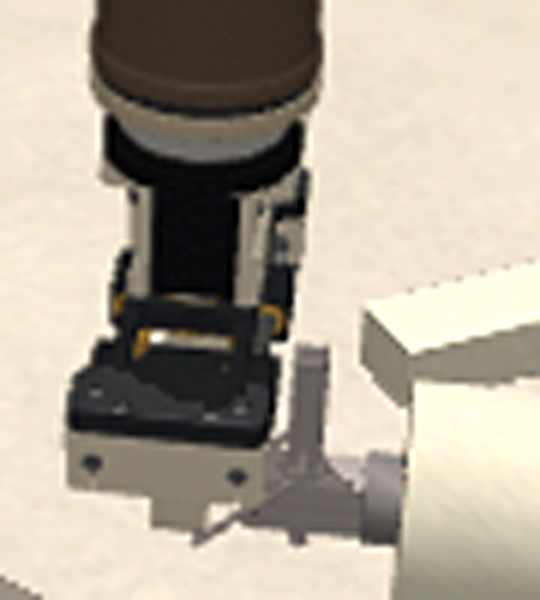

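send_rows:
  steps:
    - [0.37,0,-0.6,0,0]
    - [0.37,0,-1.2,0,0]
    - [0.37,0,-1.8,0,0]
    - [0.37,0,-1.8,0.5,0]
    - [0.37,0,-1.8,1.0,0]
    - [0.37,0,-1.8,1.4,0]
    - [0.37,0,-1.8,1.7,0]
    - [0.37,0,-1.8,2.0,0]
    - [0.37,0,-1.8,2.0,0]

```text
clock: 26.2
position: [0.5568, 0.0451, 0.1372]
ee_rot: [-1.519, 0.473, -0.472]
force: [-1.2, -2.5, 1.0]
width: 0.373
```

```bash
python3 st.py 21; python3 - <<'E'
from h import *
crop(0,"pics/scene_21.png",240,100,90,100,6,"pics/s21.png")
E
```

```text
[0.55686365 0.04507523 0.13725494] [-1.35005718 -1.73404018  0.32643614] [-0.33327056  0.16746149  0.0065079 ] 0.36959600800594894 26.3
```

View pics/s21.png

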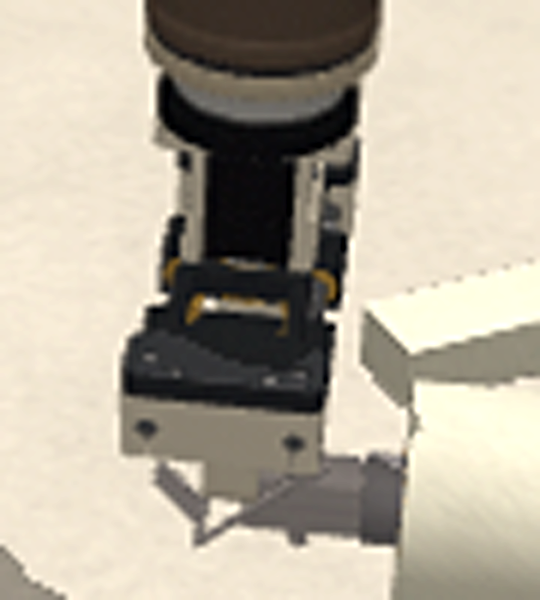

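send_rows:
  steps:
    - [0.37,0,0,0.25,0]
    - [0.37,0,0,0.5,0]
    - [0.37,0,0,0.75,0]
    - [0.37,0,0,1.0,0]
    - [0.37,0,0,1.0,0]

```text
clock: 26.98
position: [0.5626, 0.0536, 0.1371]
ee_rot: [-1.519, 0.473, -0.472]
force: [-2.1, -3.8, -1.1]
width: 0.37
```

```bash
python3 st.py 22; python3 - <<'E'
from h import *
crop(0,"pics/scene_22.png",240,100,90,100,6,"pics/s22.png")
E
```

```text
[0.56257428 0.05354145 0.13716706] [-1.50407171 -3.73822914 -1.25437272] [-0.89143877  0.4896155  -0.00801921] 0.37197572547001456 27.075
```

View pics/s22.png

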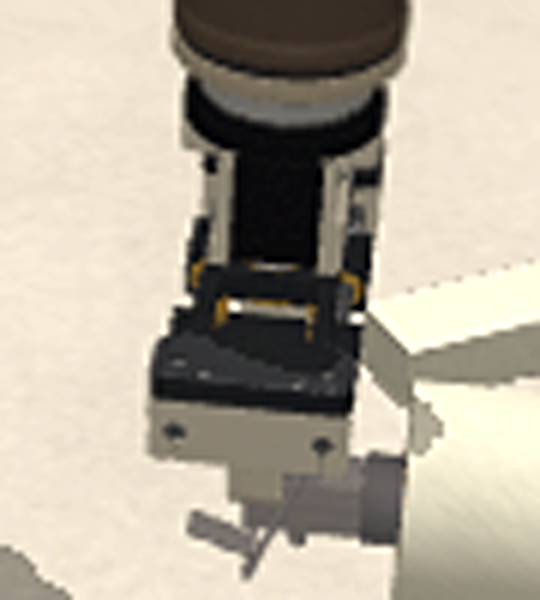

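send_rows:
  steps:
    - [0.37,0,0,0.15,0]
    - [0.37,0,0,0.3,0]
    - [0.37,0,0,0.4,0]
    - [0.37,0,0,0.4,0]

```text
clock: 27.62
position: [0.5646, 0.0567, 0.1371]
ee_rot: [-1.519, 0.473, -0.472]
force: [-3.4, -3.8, -2.4]
width: 0.369
```

```bash
python3 st.py 23; python3 - <<'E'
from h import *
crop(0,"pics/scene_23.png",240,100,90,100,6,"pics/s23.png")
E
```

```text
[0.5646551  0.05668434 0.13711566] [-2.97564823 -3.91743988 -3.1849971 ] [-9.48305785e-01  6.02215525e-01  6.14535689e-05] 0.3706233072978642 27.725
```

View pics/s23.png

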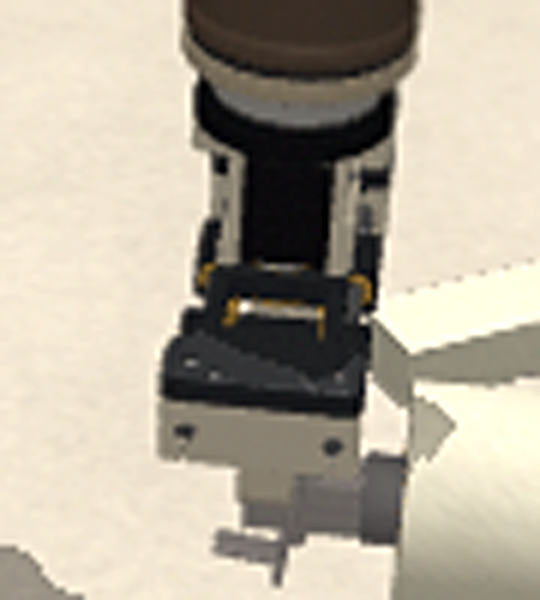

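send_rows:
  steps:
    - [0.37,0,0,0.1,0]
    - [0.37,0,0,0.15,0]
    - [0.37,0,0,0.15,0]

```text
clock: 28.15
position: [0.5654, 0.0578, 0.137]
ee_rot: [-1.519, 0.473, -0.472]
force: [-2.5, -4.4, -3.2]
width: 0.371
```

```bash
python3 st.py 24; python3 - <<'E'
from h import *
crop(0,"pics/scene_24.png",240,100,90,100,6,"pics/s24.png")
E
```

```text
[0.56538716 0.05780384 0.13704545] [-2.84973111 -3.98007075 -3.24799388] [-1.0252647   0.68946068  0.00996135] 0.37242166958881134 28.25
```

View pics/s24.png

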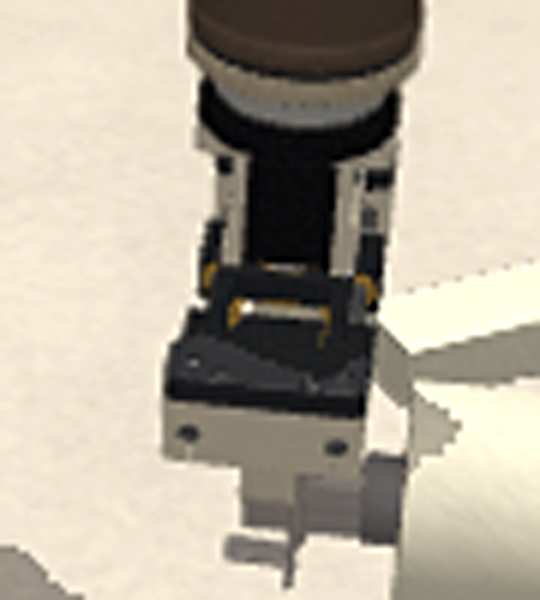

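send_rows:
  steps:
    - [0.37,0,0,0.05,0]
    - [0.37,0,0,0.1,0]
    - [0.37,0,0,0.1,0]

```text
clock: 28.68
position: [0.5657, 0.0583, 0.137]
ee_rot: [-1.52, 0.474, -0.472]
force: [-4.6, -4.3, -3.6]
width: 0.371
```

```bash
python3 st.py 25
```

```text
[0.56571385 0.05827462 0.13700871] [-4.11806707 -5.17233472 -2.86825069] [-1.22292789  0.86291254 -0.00159274] 0.36811553340092185 28.775
```

send_rows:
  steps:
    - [0.37,0,0,0.04,0]
    - [0.37,0,0,0.08,0]
    - [0.37,0,0,0.08,0]

```text
clock: 29.2
position: [0.5659, 0.0585, 0.137]
ee_rot: [-1.521, 0.474, -0.472]
force: [-4.8, -6.4, -0.9]
width: 0.366
```

```bash
python3 st.py 26; python3 - <<'E'
from h import *
crop(0,"pics/scene_26.png",265,165,44,40,14,"pics/s26.png")
E
```

```text
[0.56589133 0.05848693 0.13700824] [-5.0271381  -6.77536696 -1.39514237] [-1.50599596  1.08904119 -0.02733845] 0.3699323906377364 29.3
```

View pics/s26.png

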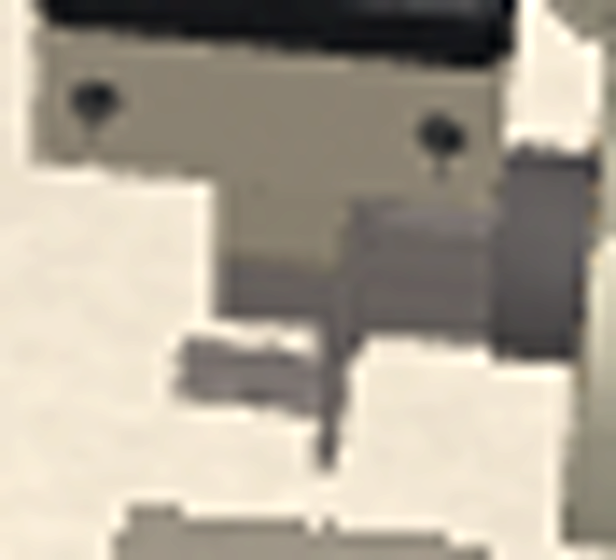

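send_rows:
  steps:
    - [0.37,0,0,-0.4,0]
    - [0.37,0,0,-1,0]
    - [0.37,0,0,-2,0]
    - [0.37,0,0,-4,0]
    - [0.37,0,-1,-6,0]
    - [0.37,0,-4,-9,0]
    - [0.37,0,-8,-13,0]
    - [0.37,0,-11,-17,0]
    - [0.37,0,-13,-22,0]
    - [0.37,0,-13,-26,0]
    - [0.37,0,-13,-28,0]
    - [0.37,0,-13,-28,0]
    - [0.37,0,-13,-28,0]

```text
clock: 30.98
position: [0.4082, -0.1705, 0.2678]
ee_rot: [-1.518, 0.472, -0.473]
force: [0.0, -0.5, -0.4]
width: 0.368
```

```bash
python3 st.py 27; python3 - <<'E'
from h import *
cv2.imwrite("pics/top_27.png",imaging.get_image("top"))
crop(0,"pics/scene_27.png",262,150,60,60,10,"pics/s27.png")
crop(0,"pics/top_27.png",190,150,60,60,10,"pics/t27.png")
crop(0,"pics/top_27.png",0,0,512,384,1.5,"pics/t27f.png")
crop(0,"pics/scene_27.png",0,0,512,384,1.5,"pics/s27f.png")
E
```

```text
[ 0.40839375 -0.17026202  0.26767094] [ 0.31521447 -0.04303872  0.18967026] [ 0.00284049 -0.06624202 -0.00287177] 0.36961700645621726 31.075
```

View pics/s27.png

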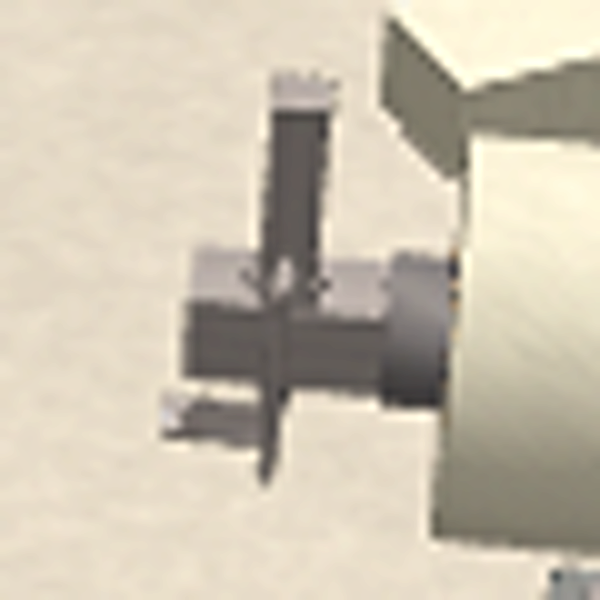

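View pics/t27.png

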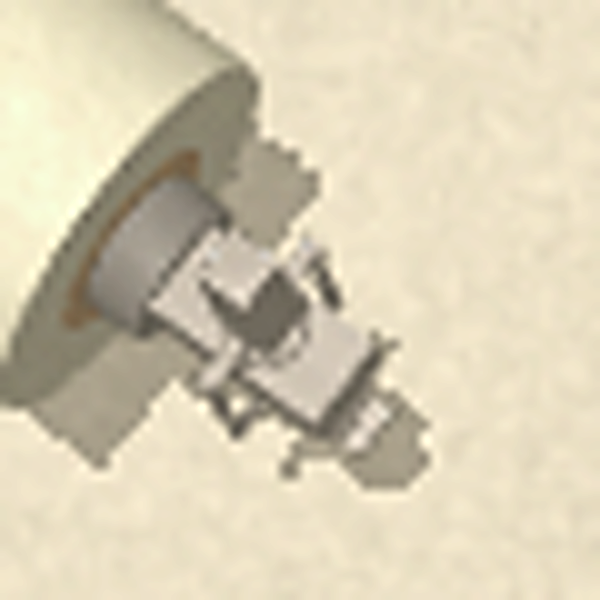

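View pics/s27f.png

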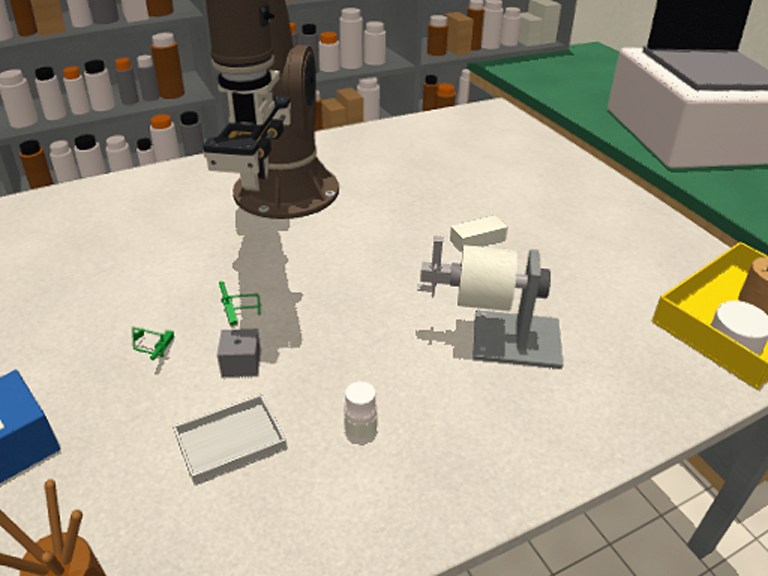

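View pics/t27f.png

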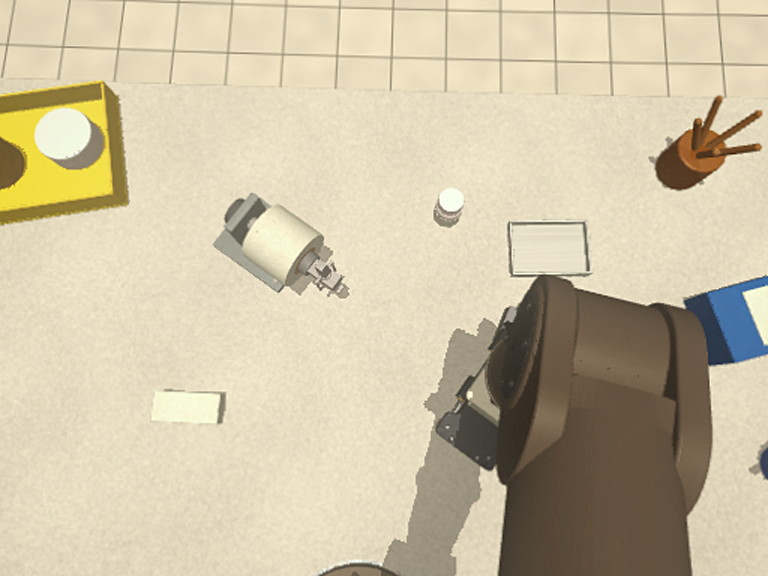

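```bash
python3 - <<'E'
from h import *
np.set_printoptions(precision=1,suppress=True)
g=lambda p:(p-[262,150]+.5)*10-.5
a=np.radians(-124.5)
u=np.array([np.cos(a),np.sin(a),0]);v=np.array([-u[1],u[0],0]);z=np.array([0,0,1.]);h=np.array([.5737,.0682,0])
top=g(proj("scene",h+.198*z)[0]);print("pin top",top,"collar bottom",g(proj("scene",h+.142*z)[0]))
A=h+.152*z
for th in(75,80,85,90):
    t=np.radians(th);r=np.cos(t)*u-np.sin(t)*z;tt=np.sin(t)*u+np.cos(t)*z
    b=A+.056*r
    print(th,"axle near",g(proj("scene",A+.0195*v)[0]),"bar near",g(proj("scene",b+.0195*v)[0]),"bar far",g(proj("scene",b-.0195*v)[0]),"tab tip",g(proj("scene",b+.028*tt)[0]),"bar c",g(proj("scene",b)[0]))
E
```

```text
pin top [306.4  90.5] collar bottom [291. 281.]
75 axle near [286.8 295.5] bar near [214.1 465. ] bar far [229.4 369.4] tab tip [115.7 382.5] bar c [221.9 416.5]
80 axle near [286.8 295.5] bar near [233.1 470.4] bar far [247.8 374.6] tab tip [132.  395.1] bar c [240.6 421.8]
85 axle near [286.8 295.5] bar near [252.5 474.5] bar far [266.7 378.6] tab tip [149.4 406.6] bar c [259.7 425.9]
90 axle near [286.8 295.5] bar near [272.1 477.2] bar far [285.8 381.3] tab tip [167.8 416.9] bar c [279.1 428.6]
```

```bash
python3 -c "
from cell import arm
print(arm.sign_off()); print(arm.observe()['clock'])"
```

```text
the job is handed in; nothing more can be done
None
the job is handed in; nothing more can be done
```

The linchpin is seated in the shaft's cross hole and its ring hangs straight down under the shaft. I handed the job in at about 31 s on the clock, with the gripper open and well clear of everything.

- **Pin:** I took it from the block, lined its tip up with the hole in the scene camera view, and lowered it in small steps. It took 2–7 N on the way down. It then stopped hard at about 15 N, with the collar about 142 mm up, which is the top face of the bar. In the last picture the pin's top is within about 0.5 mm of where it should be when fully home.
- **Ring:** I pressed the arms down to about 45°, then pushed them back beside the shaft, with at most about 8 N, until they met the stop. The bar and tab positions in the last scene picture match about 89–90°, so it hangs straight down.
- **Bystanders:** the jar, carton and tray show no movement in the top view.

**Checks that disagreed:**
- **Hole position:** the two cameras placed the hole up to about 1 mm apart. The pin also looked about 2 mm off, along the shaft, from where I expected it in the gripper. I relied on the direct tip-to-hole view, and the pin went in without any search.
- **Ring direction:** one rough picture measurement put the ring about 6° off the shaft's direction. That is within the 10° allowed, and the arms passed the shaft freely.

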